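Hold the coffee grinder's lid at half twist

TASK

Pulse the office coffee grinder: pull the desk drawer well open by its handle, take out the grinder's black lid, lower its two lugs through the notches of the grinder's collar until it sits fully home, then twist it clockwise (seen from above) halfway to the lock, to the single middle mark, an eighth of a turn, and never so far that the lock clicks. The lid is sprung back, so finish still gripping it and holding it at the half twist; do not let go. Leave the stapler, the mug and the hand-gel bottle where they stand.

Things in the scene. Friction and masses are not known exactly. Their poses are not given: they have to be found in the camera images.
- drawers_drawer0 (a joint): how far the drawer is pulled out, m: 0 shut, 0.145 fully out, starting nearly shut. Slides along the unit's -x with about 1 N of friction and stays where it is left
- unit: grey felt pad, 310 x 240 x 3 mm, with the beige drawer unit fixed on it. Origin on the desk, in the middle of its width, 30 mm behind the shut drawer's face; -x is the way the drawer opens (towards the robot, yaw within 0.15 rad). The unit is 215 mm deep (x), 220 wide (y), its top 103 mm above the desk. It may stand left or right, the grinder on the other side
- handle (a point): middle of the drawer's steel bar handle: round bar 11 mm thick, 110 mm long along the unit's y, level, its axis 80 mm above the desk and 35 mm in front of the drawer's face (29 mm of free space behind the bar). Moves with the drawer; axes as the unit's
- lid: black grinder lid, upright on the drawer's floor, hidden until that is pulled open. Origin: centre of its underside. Round plug 63 mm across, 18 high, with an upright bar grip on top: 56 mm long along x, 12 thick along y, 18 to 47 mm above the origin. At its foot two lugs at +x and -x, in line with the bar, out to 41 mm from the axis, 12 wide, 7 high. A half turn makes no difference. About 110 g
- lid_bar (a point): middle of the lid's bar grip, 32 mm above the lid's underside, axes as the lid's. In the drawer the underside is 25 mm above the desk and the lid's centre 60 to 100 mm behind the drawer's front face; the drawer is 170 x 178 mm inside, its walls 53 mm above its floor
- grinder: coffee grinder, fixed to the desk: steel body 128 mm across at the foot, open white collar 106 mm across at the top, rim 120.5 mm above the desk. Origin: centre of its underside. Black marks on the rim show where an end of the lid's bar points: one at +x (lid goes in), one 45 degrees clockwise of it (half twist), two side by side at 90 degrees (locked)
- seat (a point): point on the grinder's axis, 104 mm above the desk, where the centre of the lid's underside lies when fully home; axes as the grinder's. Above it the collar's lip (8 mm thick, opening 71 mm across) is broken by two notches 20 mm wide, at the grinder's +x and -x; under the lip is a space 89 mm across and 8.5 mm high for the lugs
- ring (a joint): twist of the sprung dark steel drive ring inside the collar, rad, clockwise from above: 0 at rest (pockets under the notches), 0.67 to 0.785 half twist, 1.45 lock click, 1.571 stop. The lugs drop into its two pockets, 21 mm wide, so the lid turns some 0.12 rad before the ring follows. A spring (0.036 N m at rest, 0.12 at half twist) turns it back when let go
- pockets (a point): centre of the drive ring's top face, on the grinder's axis at seat height; its x axis runs through the two pockets and turns with the ring
- stapler: black and steel stapler, 140 x 34 x 53 mm, loose, lying along x in the middle; origin under its centre
- mug: white mug, 80 mm across, 95 mm high, loose; origin under its centre
- gel: hand-gel bottle, 56 mm across, 150 mm high, loose; origin under its centre
Things that resemble listed ones, but are neither listed nor needed, are in the scene too. There is more than one size of the grinder; the job needs the middle-sized.

How it is judged:
By the outcome, as a careful person would: the job done as asked, in the order asked, and still so for the second after the job is handed in, while the arm keeps its last pose, push and grip.
It also fails if it takes over 61 s, if anything falls off the work surface, if the arm or the gripper's body presses on something with over 40 N, if the wrist force passes 120 N, or if a joint passes its speed limit or range.

ROBOT

A 6-joint arm with a two-finger parallel gripper is mounted at the origin on the work surface. World frame = base frame: x ahead of the robot, y to its left, z up, the work surface at z = 0. Lengths are in mm, angles in rad, forces in N, time in s.
With the tool pointing down it reaches from about 275 to 1000 mm from the base axis. Payload 8.4 kg.
Tool frame: the origin (TCP) lies at the very end of the fingers, on their centre line; the grasp point (between the pads) lies 19 mm behind it; z points along the fingers, y is the line along which they close (so a half turn about z gives the same grasp; the last joint's range is limited). The gripper opens to 85 mm and grips with 20 to 120 N. Pads are 22 mm wide; open, the fingers measure 114 mm over their backs; the gripper's body (76 mm by 85 mm) begins 54 mm behind the grasp point. The pads swing forward as they close: fully open they stand 13 mm farther back than shut.
Start: joints at [-1.174, 0.353, 1.633, -0, 1.155, -0.002], TCP at [242.694, -575.958, 231.281] pointing down, gripper open.
Joint ranges: [-2.63, 2.63], [-0.92, 2.1], [0.06, 2.66], [-1.3, 4.44], [0, 2.69], [-3.02, 3.02]. Speed limits (rad/s): [2.22, 2.22, 2.79, 3.14, 3.14, 3.14].

INTERFACE

Orientations are given as [roll, pitch, yaw] about the fixed x, y, z axes, in that order (R = Rz(yaw) Ry(pitch) Rx(roll)).
In Python, from rig import r, vision gives the robot as it stands. The module is installed in compiled form; this text tells all that it offers.
- The arm moves only by the tool play_rows, never from a script. Its argument "steps" is a list of rows, each an object with "delta_pos": the shift along the tool's x, y, z in cm, a list of three; "yaw": the turn about the tool's z in rad; "jaw": the opening in per cent of the stroke, from 0 (shut) to 100 (fully open). A call has exactly 8 rows; each row is the pose to reach, as a shift and turn from the pose commanded when the call began, along the tool's axes at that moment; what a row does not reach only later rows make up. A row lasts 1/10 s, in which the tool goes at most 50 mm and 8.59 degrees, less where a joint would pass 70% of its speed; a pose out of reach is approached as far as the arm can. A call with a gripper value outside its range is refused whole. The fingers move at their own pace and stop on an object; "grip_force" is the grip in N (left out, the last holds). Time passes only in rows, so rows that repeat a pose let the fingers close, or fill a call up. It gives the time, the measured TCP pose, the force, the opening and the grip force at its end, in the units of the state.
- r.sense(): the state, without advancing time (a new reading comes with each control period).
- vision.grab_frame(name): name is "scene" or "side" or "wrist"; returns (picture, depth): 420x560x3 uint8, red, green, blue; 420x560 float32, mm along the optical axis (not along the pixel's ray), 0 where there is no reading.
- vision.calibration(name): a dict with "mtx" (3x3 intrinsics, pixels), "k1" (the pictures are not rectified: a ray, as slopes to the right and down, at radius r is drawn at 1 + k1 r^2 times it, then the intrinsics apply), "extrinsics" (4x4, takes a point from camera to world coordinates). Camera axes: x right, y down, z forward; pixel columns grow to the right and rows downward; lengths in mm; the calibration is good to about 2 mm. A picture is of the moment at which its call begins: read the wrist's pose just before it. calibration takes no time and is no camera call; for the wrist camera it gives the pose at the moment of the call.
- r.sign_off(): hands the job in; it is judged then, once.
Trained networks look in the newest picture that a camera, given by its name, has taken for a name from the list of things; names that differ only in an ending like _2 or _b are one class to them, and where a whole thing is asked for, a point or a joint stands for the part that bears it (a point fixed in the world has none). Each returns a list of dicts, best first, with "conf" (0 to 1); they miss things now and then, are a little off and sometimes report something else, mostly with a low value. They report only what shows in the picture. A call takes as long as a camera call. They do not tell look-alikes from the thing itself.
- vision.cut_out(camera, thing): "region" (420x560 bool, what is visible of it) and "uv" ([column, row] in pixels, amid what is visible of it).
- vision.landmark_of(camera, thing): "uv" ([column, row] in pixels: a listed point, or the origin of a listed thing).
The state is a dict: "clock": time; "qpos": joint angles; "qvel": joint speeds; "joint_efforts": joint torques, N m; "eef_pos": TCP position; "tcp_rot": TCP orientation; "contact_force": force on the tool from outside, world axes, zero at the start; "wrist_torque": the same for the moment, N m; "opening": opening from 0.0 (shut) to 1.0 (fully open); "grasp_force": force on a finger pad.
Only numpy, scipy, OpenCV 4.12 (cv2) and the standard library are available. Lean on these libraries where they do the work, as an engineer would, in place of code of your own. Each camera call takes 0.05 s, during which the arm holds its last target. There are 200 camera calls.

## Working session

There is one attempt and no reset: what is moved stays moved. The work goes in short steps, Python scripts to look and compute and a tool call to move; the robot and the scene stay as the last step left them, time stands still between calls to the robot, and variables do not carry over. Pictures are saved under pics/ and viewed, at most 10 in all, crops included, and the job is handed in when it is done.

Besides the shell and the picture viewer there is one more tool, called after "Emit:" as name(argument=value, ...), one argument or row to a line, values as JSON. play_rows: Moves the arm, as the interface text tells. Its arguments: {"type":"object","properties":{"steps":{"type":"array"},"grip_force":{"type":"number"}},"required":["steps"]}

```bash
mkdir -p pics; cat > h.py <<'E'
import numpy as np, cv2
from rig import r, vision
from scipy.spatial.transform import Rotation as Ro
def ray(cam,uv):
    c=vision.calibration(cam); K=np.array(c["mtx"]); E=np.array(c["extrinsics"])
    p=np.array([(uv[0]-K[0,2])/K[0,0],(uv[1]-K[1,2])/K[1,1]]); q=p.copy()
    for _ in range(20): q=p/(1+c["k1"]*(q@q))
    return E[:3,3],E[:3,:3]@np.array([q[0],q[1],1.])
def atz(cam,uv,z):
    o,d=ray(cam,uv); return o+d*(z-o[2])/d[2]
def atd(cam,uv,depth):
    o,d=ray(cam,uv); return o+d*depth
def cloud(cam,D,step=1):
    c=vision.calibration(cam); K=np.array(c["mtx"]); E=np.array(c["extrinsics"])
    v,u=np.mgrid[0:420:step,0:560:step]; p=np.stack([(u-K[0,2])/K[0,0],(v-K[1,2])/K[1,1]],-1); q=p.copy()
    for _ in range(20): q=p/(1+c["k1"]*(q**2).sum(-1,keepdims=True))
    d=D[::step,::step,None]
    return np.concatenate([q*d,d],-1)@E[:3,:3].T+E[:3,3]
def proj(cam,P):
    c=vision.calibration(cam); K=np.array(c["mtx"]); E=np.array(c["extrinsics"])
    q=(np.atleast_2d(P)-E[:3,3])@E[:3,:3]; q=q[:,:2]/q[:,2:]; q=q*(1+c["k1"]*(q**2).sum(1,keepdims=True))
    return q@K[:2,:2].T+K[:2,2]
E
python3 - <<'E'
from h import *
s=r.sense(); print({k:np.round(v,3) for k,v in s.items()})
ims=[]
for c in ["scene","side"]:
    im,D=vision.grab_frame(c); cv2.imwrite(f"pics/{c}0.png",im[:,:,::-1]); np.save(f"{c}0.npy",D)
    print(c,np.round(vision.calibration(c)["extrinsics"],2).tolist())
    for t in ["grinder","seat","handle","unit","stapler","mug","gel"]:
        for L in vision.landmark_of(c,t)[:4]:
            z={"seat":104,"handle":80}.get(t,0)
            print(c,t,round(L["conf"],2),np.round(L["uv"],1),np.round(atz(c,L["uv"],z),1))
E
```

```text
{'clock': np.float64(0.0), 'qpos': array([-1.174,  0.354,  1.634, -0.   ,  1.155, -0.002]), 'qvel': array([-0.001,  0.   , -0.001,  0.   , -0.   ,  0.   ]), 'joint_efforts': array([-4.0000e-03, -6.0526e+01, -3.4206e+01, -1.0000e-03,  9.0000e-03,
       -0.0000e+00]), 'eef_pos': array([ 242.505, -575.51 ,  230.56 ]), 'tcp_rot': array([-3.14 ,  0.   ,  0.399]), 'contact_force': array([ 0.205, -0.245,  0.292]), 'wrist_torque': array([-0.028,  0.047, -0.04 ]), 'grasp_force': np.float64(0.0), 'opening': np.float64(1.002)}
scene [[-0.82, 0.41, -0.4, 1010.55], [0.58, 0.6, -0.55, 721.3], [0.01, -0.68, -0.73, 917.72], [0.0, 0.0, 0.0, 1.0]]
scene grinder 0.91 [364.4 232.6] [381.2 215.8   0. ]
scene grinder 0.75 [254.4 313.4] [752.8 253.8   0. ]
scene grinder 0.65 [303.5 276.6] [599.5 236.5   0. ]
scene seat 0.83 [306.9 245. ] [587.3 225.7 104. ]
scene seat 0.64 [252.8 294.7] [761.  267.6 104. ]
scene handle 0.95 [219.1 145.9] [ 564.  -229.3   80. ]
scene unit 0.6 [201.2 179.8] [ 643.  -211.5    0. ]
scene stapler 0.58 [287.3 200.6] [482.3   2.4   0. ]
scene mug 0.97 [222.7 235. ] [696.3   9.4 
[... 218 characters left out ...]
0. ]
side grinder 0.7 [312.7 318.1] [373.1 211.    0. ]
side grinder 0.68 [175.4 235.3] [741.4 247.1   0. ]
side seat 0.9 [223.  238.9] [587.5 237.8 104. ]
side seat 0.83 [316.8 276.4] [389.9 186.8 104. ]
side seat 0.59 [172.1 212.8] [717.9 257.7 104. ]
side handle 0.97 [361.3 138.1] [ 566.3 -230.8   80. ]
side unit 0.79 [337.3 150.6] [ 631.7 -232.     0. ]
side unit 0.65 [222.8 237.2] [655.3 180.2   0. ]
side unit 0.6 [264.6 186.1] [691.   -4.6  -0. ]
side stapler 0.59 [333.5 233.1] [471.2   5.8   0. ]
side mug 0.81 [266.  182.1] [697.7 -17.5  -0. ]
side mug 0.17 [223.2 235.4] [658.3 175.9   0. ]
side gel 0.89 [167.  364.8] [519.4 467.6   0. ]
side gel 0.64 [222.9 238.3] [652.9 182.4   0. ]
```

View pics/scene0.png

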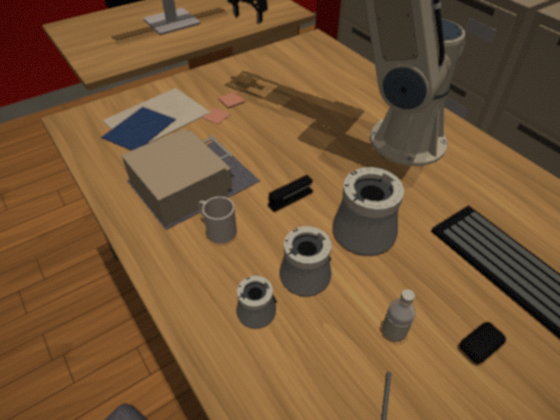

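View pics/side0.png

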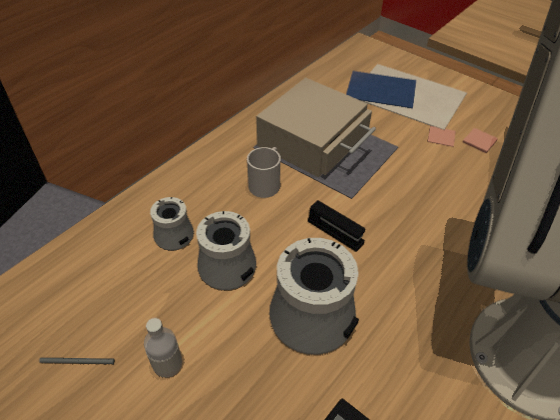

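Three grinders: the big one near (380,213), the middle one near (590,235), the small one near (748,250). The drawer unit is on the right, with its handle at scene pixel (219,146) and side pixel (361,138). Next I'll refine these with depth.

```bash
cat > m.py <<'E'
from h import *
from scipy.optimize import least_squares
for c in ["scene","side"]:
    D=np.load(f"{c}0.npy"); P=cloud(c,D).reshape(-1,3)
    im=cv2.imread(f"pics/{c}0.png").reshape(-1,3).max(1)
    m=(abs(P[:,2]-103)<5)&(abs(P[:,0]-690)<180)&(abs(P[:,1]+220)<180)
    print(c,"top",m.sum(),np.median(P[m,2]),cv2.minAreaRect(P[m,:2].astype(np.float32)))
    g=(abs(P[:,0]-592)<75)&(abs(P[:,1]-235)<75)&(P[:,2]>60)
    print("max z",np.percentile(P[g,2],[90,97]))
    m=g&(abs(P[:,2]-120.5)<4); Q=P[m]
    # outer circle radius 53: fit annulus boundary
    f=cv2.minEnclosingCircle(Q[:,:2].astype(np.float32)); print("rim",m.sum(),f,np.median(Q[:,2]))
    m=(abs(P[:,0]-566)<60)&(abs(P[:,1]+230)<75)&(P[:,2]>60)&(P[:,2]<95)
    Q=P[m]; print("handle zone",m.sum(),Q.min(0),Q.max(0))
    # rectified top view of the rim plane, 4 px/mm... +x right,+y up
    s=2.5; xs=np.arange(-75,75,1/s*1.0)
    X,Y=np.meshgrid(592+xs,235-xs); uv=proj(c,np.stack([X.ravel(),Y.ravel(),np.full(X.size,120.5)],1)).astype(np.float32).reshape(X.shape+(2,))
    t=cv2.remap(cv2.imread(f"pics/{c}0.png"),uv[...,0],uv[...,1],cv2.INTER_CUBIC); cv2.imwrite(f"rim_{c}.png",t)
    xs=np.arange(-190,190,1.)
    X,Y=np.meshgrid(620+xs,-230-xs); uv=proj(c,np.stack([X.ravel(),Y.ravel(),np.full(X.size,80.)],1)).astype(np.float32).reshape(X.shape+(2,))
    t=cv2.remap(cv2.imread(f"pics/{c}0.png"),uv[...,0],uv[...,1],cv2.INTER_CUBIC); cv2.imwrite(f"han_{c}.png",t[:375,:375])
a=np.hstack([cv2.imread(f"rim_{c}.png")[:375,:375] for c in("scene","side")])
cv2.imwrite("pics/rect.png",a)
E
python3 m.py
```

```text
scene top 4019 104.51812059019835 ((715.583251953125, -217.37136840820312), (202.1150665283203, 227.67955017089844), 3.019582509994507)
max z [122.90050608 124.25060568]
rim 761 ((594.9166870117188, 233.3032989501953), 54.38822555541992) 121.75561306576537
handle zone 272 [ 556.95371015 -304.13713187   76.40882279] [ 612.65978237 -156.08062441   94.81257763]
side top 4161 102.72211310256432 ((714.9059448242188, -219.07192993164062), (203.5603790283203, 226.69741821289062), 3.1495187282562256)
max z [120.46465946 121.68965446]
rim 955 ((593.8787841796875, 232.33189392089844), 55.0098876953125) 119.69569909312827
handle zone 714 [ 552.08708014 -304.62209605   60.06289236] [ 623.6928892  -155.1493416    94.95400488]
```

View pics/rect.png

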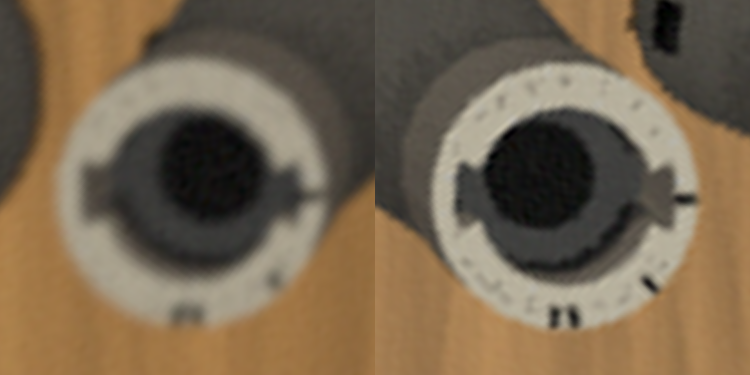

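The collar rim fits a 53 mm radius, so (593.5, 232) is the middle-sized grinder. Its single entry mark lies at about +x (yaw ≈ -0.02), the half-twist mark at -45°. I'll move above the handle.

```bash
cat >> h.py <<'E'
def go(x,y,z,yaw):
    s=r.sense(); R=Ro.from_euler("xyz",s["tcp_rot"]).as_matrix()
    d=R.T@(np.array([x,y,z])-s["eef_pos"])/10
    dy=-(yaw-s["tcp_rot"][2]); dy=(dy+np.pi)%(2*np.pi)-np.pi
    print("clock",round(float(s["clock"]),2),"pos",np.round(s["eef_pos"],1),"yaw",np.round(s["tcp_rot"],3),"F",np.round(s["contact_force"],1),"q6",round(float(s["qpos"][5]),2),"-> delta",np.round(d,2),"yaw",round(dy,3))
E
python3 - <<'E'
from h import *
go(565,-230,200,1.626)
for c in ["scene","side"]:
    P=cloud(c,np.load(f"{c}0.npy")).reshape(-1,3)
    m=(abs(P[:,0]-566)<14)&(abs(P[:,1]+230)<53)&(P[:,2]>76)&(P[:,2]<95)
    Q=P[m]; k=np.polyfit(Q[:,1],Q[:,0],1); print(c,m.sum(),Q.mean(0),-k[0],np.polyval(k,-230))
E
```

```text
clock 0.8 pos [ 242.7 -575.9  231.3] yaw [-3.142 -0.     0.399] F [0.3 0.2 0.5] q6 -0.0 -> delta [ 43.13 -19.37   3.13] yaw -1.227
scene 112 [ 566.13758449 -227.98656299   85.36888443] 0.04444821220478578 566.2270781619592
side 158 [ 562.54022546 -227.08594757   83.2699473 ] 0.03105605756412113 562.6307244376346
```

Emit:
play_rows(
  steps=[
    {"delta_pos": [5.4, -2.4, -0.4], "yaw": -0.15, "jaw": 100},
    {"delta_pos": [10.8, -4.8, -0.4], "yaw": -0.3, "jaw": 100},
    {"delta_pos": [16.2, -7.2, -0.4], "yaw": -0.45, "jaw": 80},
    {"delta_pos": [21.5, -9.7, 0], "yaw": -0.6, "jaw": 60},
    {"delta_pos": [27, -12.1, 0.5], "yaw": -0.75, "jaw": 33},
    {"delta_pos": [32.3, -14.5, 1], "yaw": -0.9, "jaw": 33},
    {"delta_pos": [37.7, -17, 2], "yaw": -1.05, "jaw": 33},
    {"delta_pos": [43.1, -19.4, 3], "yaw": -1.2, "jaw": 33},
  ],
)

```text
clock: 1.6
eef_pos: [515.5, -282.5, 212.4]
tcp_rot: [3.141, 0.001, 1.605]
contact_force: [1.0, -0.5, -0.4]
opening: 0.328
grasp_force: 0.0
```

```bash
python3 - <<'E'
from h import *
im,D=vision.grab_frame("wrist"); cv2.imwrite("pics/w1.png",im[:,:,::-1])
print(np.round(vision.calibration("wrist")["extrinsics"],2).tolist())
for t in ["handle"]:
    for L in vision.landmark_of("wrist",t)[:3]: print(t,L["conf"],L["uv"],atz("wrist",L["uv"],80))
    for L in vision.cut_out("wrist",t)[:1]:
        v,u=np.nonzero(L["region"]); print(len(u),u.min(),u.max(),v.min(),v.max())
        P=cloud("wrist",D)[L["region"]]
        Q=P[(P[:,2]>74)&(P[:,2]<95)]; print(len(Q),Q.min(0),Q.max(0),Q.mean(0))
        if len(Q)>20: k=np.polyfit(Q[:,1],Q[:,0],1); print(-k[0],np.polyval(k,-229))
go(565,-229,130,1.616)
E
```

```text
[[1.0, 0.04, 0.01, 514.81], [0.05, -0.96, -0.28, -204.51], [0.0, 0.28, -0.96, 353.31], [0.0, 0.0, 0.0, 1.0]]
handle 0.8 [346.4, 131.0] [ 563.70631461 -223.79133665   80.        ]
14970 336 426 0 263
10714 [ 551.97662766 -330.30803716   74.01375076] [ 621.8540587  -132.95623221   91.96799604] [ 591.86896606 -222.73766993   85.17646066]
0.05223615443039465 592.1960860990919
clock 1.75 pos [ 515.6 -281.7  211.6] yaw [-3.141e+00 -1.000e-03  1.603e+00] F [-0.6  0.1 -0.6] q6 -0.54 -> delta [5.1  5.11 8.16] yaw -0.013
```

View pics/w1.png

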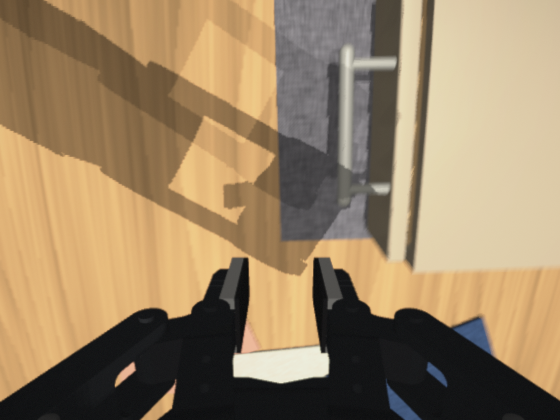

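The bar handle runs from (346,47) to (345,203) in the wrist view, so the bar is at x≈564 and y≈-227. I'll lower over it with the jaw partly open and grip.

Emit:
play_rows(
  steps=[
    {"delta_pos": [2.6, 2.5, 1], "yaw": -0.013, "jaw": 33},
    {"delta_pos": [5.3, 5.05, 3], "yaw": -0.013, "jaw": 33},
    {"delta_pos": [5.3, 5.05, 7], "yaw": -0.013, "jaw": 33},
    {"delta_pos": [5.3, 5.05, 10], "yaw": -0.013, "jaw": 33},
    {"delta_pos": [5.3, 5.05, 13], "yaw": -0.013, "jaw": 33},
    {"delta_pos": [5.3, 5.05, 14.9], "yaw": -0.013, "jaw": 33},
    {"delta_pos": [5.3, 5.05, 14.9], "yaw": -0.013, "jaw": 33},
    {"delta_pos": [5.3, 5.05, 14.9], "yaw": -0.013, "jaw": 0},
  ],
  grip_force=40,
)

```text
clock: 2.55
eef_pos: [562.9, -230.6, 63.6]
tcp_rot: [-3.141, 0.0, 1.61]
contact_force: [-0.1, -0.5, 0.7]
opening: 0.175
grasp_force: 0.0
```

```bash
python3 - <<'E'
from h import *
go(564.5,-227,62,1.616); s=r.sense(); print(s["opening"],s["grasp_force"])
im,D=vision.grab_frame("side"); a=im[60:260,260:460]
im2,D=vision.grab_frame("wrist"); cv2.imwrite("pics/c1.png",np.hstack([cv2.resize(a,(420,420)),im2[:,90:470]])[:,:,::-1])
go(564.5,-227,62,1.616); s=r.sense(); print(s["opening"],s["grasp_force"])
E
```

```text
clock 2.55 pos [ 562.9 -230.6   63.6] yaw [-3.141  0.     1.61 ] F [-0.1 -0.5  0.7] q6 -0.43 -> delta [0.36 0.17 0.16] yaw -0.006
0.17459589667507108 0.0
clock 2.65 pos [ 563.4 -230.6   64.1] yaw [3.141e+00 1.000e-03 1.611e+00] F [-0.1 -3.4 -6.7] q6 -0.43 -> delta [0.35 0.13 0.21] yaw -0.005
0.10953477152018803 38.92017960548401
```

View pics/c1.png

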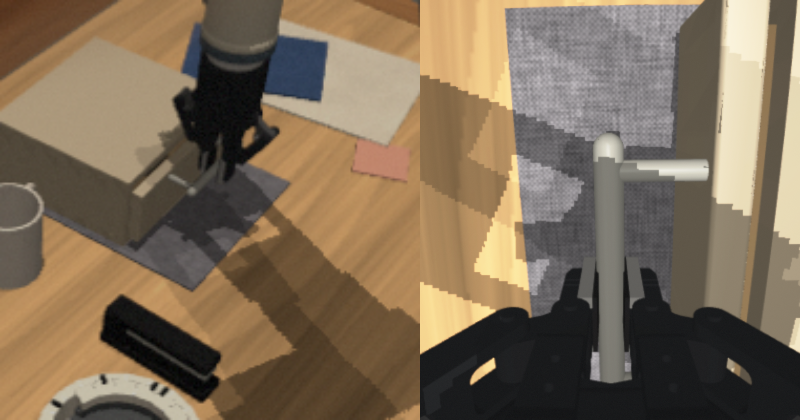

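The bar is gripped. Pulling the drawer.

Emit:
play_rows(
  steps=[
    {"delta_pos": [0, -1.5, 0], "yaw": 0, "jaw": 0},
    {"delta_pos": [0, -3.5, 0], "yaw": 0, "jaw": 0},
    {"delta_pos": [0, -5.5, 0], "yaw": 0, "jaw": 0},
    {"delta_pos": [0, -7.5, 0], "yaw": 0, "jaw": 0},
    {"delta_pos": [0, -9.5, 0], "yaw": 0, "jaw": 0},
    {"delta_pos": [0, -11.5, 0], "yaw": 0, "jaw": 0},
    {"delta_pos": [-0.1, -12.8, 0], "yaw": 0, "jaw": 0},
    {"delta_pos": [-0.1, -13.5, 0], "yaw": 0, "jaw": 0},
  ],
)

```text
clock: 3.45
eef_pos: [428.4, -238.1, 64.2]
tcp_rot: [3.139, 0.003, 1.612]
contact_force: [1.6, -9.0, -15.0]
opening: 0.11
grasp_force: 39.7
```

Emit:
play_rows(
  steps=[
    {"delta_pos": [0, 0, 0], "yaw": 0, "jaw": 0},
    {"delta_pos": [0, 0, 0], "yaw": 0, "jaw": 0},
    {"delta_pos": [0, 0, 0], "yaw": 0, "jaw": 33},
    {"delta_pos": [0, 0, 0], "yaw": 0, "jaw": 33},
    {"delta_pos": [0, 0, 0], "yaw": 0, "jaw": 33},
    {"delta_pos": [0, 0, -4], "yaw": 0, "jaw": 33},
    {"delta_pos": [0, 0, -8.5], "yaw": 0, "jaw": 33},
    {"delta_pos": [-2, 0, -13], "yaw": 0, "jaw": 50},
  ],
)

```text
clock: 4.25
eef_pos: [428.5, -254.5, 194.6]
tcp_rot: [-3.14, -0.002, 1.613]
contact_force: [0.7, -0.8, 0.3]
opening: 0.485
grasp_force: 0.0
```

Emit:
play_rows(
  steps=[
    {"delta_pos": [-2, 2, -2], "yaw": 0, "jaw": 100},
    {"delta_pos": [-4, 5, -4], "yaw": 0, "jaw": 100},
    {"delta_pos": [-5, 8, -6], "yaw": 0, "jaw": 100},
    {"delta_pos": [-5, 8, -6], "yaw": 0, "jaw": 100},
    {"delta_pos": [-5, 8, -6], "yaw": 0, "jaw": 100},
    {"delta_pos": [-5, 8, -6], "yaw": 0, "jaw": 100},
    {"delta_pos": [-5, 8, -6], "yaw": 0, "jaw": 100},
    {"delta_pos": [-5, 8, -6], "yaw": 0, "jaw": 100},
  ],
)

```text
clock: 5.05
eef_pos: [510.3, -302.4, 252.6]
tcp_rot: [-3.141, -0.001, 1.612]
contact_force: [-1.1, -0.9, -0.0]
opening: 1.002
grasp_force: 0.0
```

```bash
python3 - <<'E'
from h import *
go(510,-230,200,1.6)
im,D=vision.grab_frame("wrist"); np.save("w2.npy",D); cv2.imwrite("pics/w2.png",im[:,:,::-1])
for t,z in [("lid",25),("lid_bar",57),("handle",80)]:
    for L in vision.landmark_of("wrist",t)[:3]: print(t,L["conf"],np.round(L["uv"],1),np.round(atz("wrist",L["uv"],z),1))
C=cloud("wrist",D)
for L in vision.cut_out("wrist","lid")[:1]:
    m=L["region"]; P=C[m]; print(L["conf"],m.sum())
    Q=P[P[:,2]>62]; print(len(Q),np.median(Q[:,2]),cv2.minAreaRect(Q[:,:2].astype(np.float32)))
go(510,-230,200,1.6)
E
```

```text
clock 5.05 pos [ 510.3 -302.4  252.6] yaw [-3.141e+00 -1.000e-03  1.612e+00] F [-1.1 -0.9 -0. ] q6 -0.58 -> delta [7.24 0.27 5.27] yaw 0.012
lid 0.96 [318.7 116.2] [ 545.1 -239.4   25. ]
lid_bar 0.6 [316.8 119.7] [ 540.4 -241.9   57. ]
handle 0.9 [191.4 109. ] [ 430.2 -236.3   80. ]
0.81 3545
923 71.51813889749434 ((540.4130249023438, -233.30572509765625), (56.701416015625, 36.481685638427734), 26.503570556640625)
clock 5.3 pos [ 511.  -302.8  253.1] yaw [-3.142 -0.     1.612] F [ 1.5  0.4 -0. ] q6 -0.58 -> delta [7.28 0.2  5.31] yaw 0.012
```

View pics/w2.png

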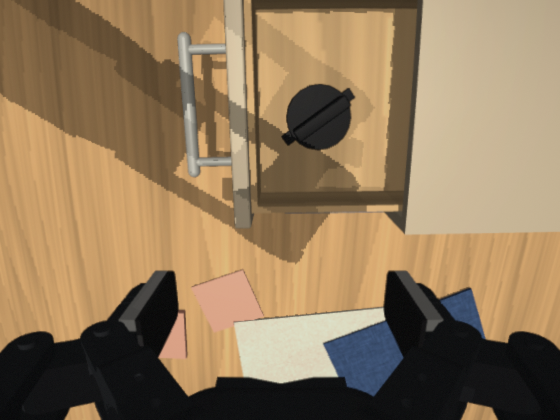

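The drawer is open about 135 mm. The lid is at (318,116), with lug ends at (284,140) and (352,92), so the bar's yaw is about 0.65.

```bash
python3 - <<'E'
from h import *
a=atz("wrist",(285.5,139.5),29);b=atz("wrist",(351.5,92.5),29); print(a,b,(a+b)/2,np.arctan2(b[1]-a[1],b[0]-a[0]),np.linalg.norm(a-b))
go(541,-240,200,.65)
E
```

```text
[ 512.98699485 -264.00794271   29.        ] [ 575.89214216 -215.31924178   29.        ] [ 544.43956851 -239.66359224   29.        ] 0.6586861721556474 79.54650938601341
clock 5.3 pos [ 511.  -302.8  253.1] yaw [-3.142 -0.     1.612] F [ 1.5  0.4 -0. ] q6 -0.58 -> delta [6.15 3.26 5.31] yaw 0.962
```

Emit:
play_rows(
  steps=[
    {"delta_pos": [2, 1, 1], "yaw": 0.15, "jaw": 55},
    {"delta_pos": [4, 2, 2], "yaw": 0.3, "jaw": 55},
    {"delta_pos": [6.2, 3.4, 3], "yaw": 0.45, "jaw": 55},
    {"delta_pos": [6.2, 3.4, 4], "yaw": 0.6, "jaw": 55},
    {"delta_pos": [6.2, 3.4, 5.3], "yaw": 0.75, "jaw": 55},
    {"delta_pos": [6.2, 3.4, 5.3], "yaw": 0.9, "jaw": 55},
    {"delta_pos": [6.2, 3.4, 5.3], "yaw": 0.955, "jaw": 55},
    {"delta_pos": [6.2, 3.4, 5.3], "yaw": 0.955, "jaw": 55},
  ],
)

```text
clock: 6.1
eef_pos: [542.6, -239.5, 200.0]
tcp_rot: [-3.141, 0.0, 0.656]
contact_force: [0.8, 0.2, 0.1]
opening: 0.55
grasp_force: 0.0
```

```bash
python3 - <<'E'
from h import *
vision.grab_frame("side")
im,D=vision.grab_frame("wrist"); cv2.imwrite("pics/w3.png",im[:,:,::-1])
for t,z in [("lid",25),("lid_bar",57)]:
    for L in vision.landmark_of("wrist",t)[:2]: print(t,L["conf"],np.round(L["uv"],1),np.round(atz("wrist",L["uv"],z),1))
L=vision.cut_out("wrist","lid")[0]; m=L["region"]; P=cloud("wrist",D)[m]
Q=P[(P[:,2]>66)&(P[:,2]<78)]; rc=cv2.minAreaRect(Q[:,:2].astype(np.float32)); print(len(Q),np.median(Q[:,2]),rc)
d=Q[:,:2]-Q[:,:2].mean(0); w,V=np.linalg.eigh(d.T@d); print("bar yaw",np.arctan2(V[1,1],V[0,1]))
go(543,-240,46,.655)
E
```

```text
lid 0.86 [284.7 183.4] [ 546.3 -240.1   25. ]
lid_bar 0.96 [278.8 197.3] [ 539.3 -238.9   57. ]
1031 71.42067364734231 ((542.6435546875, -239.5633544921875), (55.8692626953125, 11.341253280639648), 37.95535659790039)
bar yaw -2.4823203912075984
clock 6.35 pos [ 542.6 -239.6  200.2] yaw [ 3.141 -0.     0.658] F [ 0.3 -0.  -0. ] q6 0.49 -> delta [ 0.    0.06 15.42] yaw 0.003
```

View pics/w3.png

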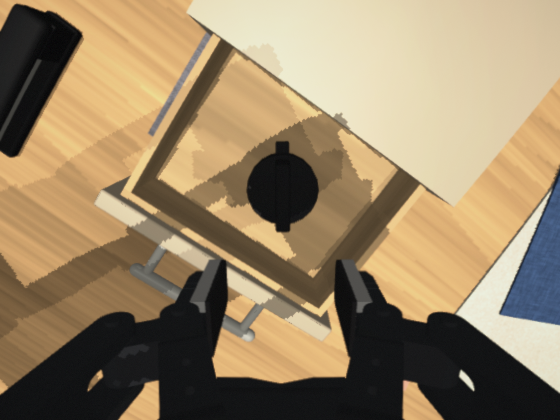

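The lid bar is centred exactly below the tool: depth gives (542.6, -239.6), yaw 0.66. I'll descend and grip.

Emit:
play_rows(
  steps=[
    {"delta_pos": [0, 0, 4], "yaw": -0.003, "jaw": 50},
    {"delta_pos": [0, 0, 8], "yaw": -0.003, "jaw": 50},
    {"delta_pos": [0, 0, 12], "yaw": -0.003, "jaw": 50},
    {"delta_pos": [0, 0, 14.5], "yaw": -0.003, "jaw": 50},
    {"delta_pos": [0, 0, 15.4], "yaw": -0.003, "jaw": 50},
    {"delta_pos": [0, 0, 15.4], "yaw": -0.003, "jaw": 50},
    {"delta_pos": [0, 0, 15.4], "yaw": -0.003, "jaw": 0},
    {"delta_pos": [0, 0, 15.4], "yaw": -0.003, "jaw": 0},
  ],
  grip_force=60,
)

```text
clock: 7.15
eef_pos: [543.7, -240.0, 47.8]
tcp_rot: [3.139, -0.001, 0.66]
contact_force: [0.6, 0.6, 0.1]
opening: 0.172
grasp_force: 0.0
```

Emit:
play_rows(
  steps=[
    {"delta_pos": [0, 0, 0], "yaw": 0, "jaw": 0},
    {"delta_pos": [0, 0, 0], "yaw": 0, "jaw": 0},
    {"delta_pos": [0, 0, 0], "yaw": 0, "jaw": 0},
    {"delta_pos": [0, 0, -3], "yaw": 0, "jaw": 0},
    {"delta_pos": [0, 0, -7], "yaw": 0, "jaw": 0},
    {"delta_pos": [0, 0, -11], "yaw": 0, "jaw": 0},
    {"delta_pos": [0, 0, -15], "yaw": 0, "jaw": 0},
    {"delta_pos": [0, 0, -19], "yaw": 0, "jaw": 0},
  ],
)

```text
clock: 7.95
eef_pos: [542.3, -239.4, 238.5]
tcp_rot: [3.141, -0.0, 0.66]
contact_force: [0.8, 0.2, -1.4]
opening: 0.124
grasp_force: 58.8
```

```bash
python3 - <<'E'
from h import *
go(480,0,245,1.9); go(593.5,232.3,230,3.12); print(r.sense()["opening"],r.sense()["grasp_force"],r.sense()["qpos"])
E
```

```text
clock 7.95 pos [ 542.3 -239.4  238.5] yaw [ 3.141 -0.     0.66 ] F [ 0.8  0.2 -1.4] q6 0.49 -> delta [  9.75 -22.73  -0.67] yaw -1.24
clock 7.95 pos [ 542.3 -239.4  238.5] yaw [ 3.141 -0.     0.66 ] F [ 0.8  0.2 -1.4] q6 0.49 -> delta [ 32.96 -34.13   0.83] yaw -2.46
0.12355277673819118 58.80485951900482 [-4.18273039e-01  2.96058756e-01  1.69768494e+00  2.83895325e-05
  1.14702615e+00  4.92712826e-01]
```

Lid gripped and lifted. Carrying it over to the grinder.

Emit:
play_rows(
  steps=[
    {"delta_pos": [3, -3.2, 0], "yaw": -0.14, "jaw": 0},
    {"delta_pos": [6, -6.4, 0], "yaw": -0.28, "jaw": 0},
    {"delta_pos": [9, -9.6, 0], "yaw": -0.42, "jaw": 0},
    {"delta_pos": [12, -12.8, 0], "yaw": -0.56, "jaw": 0},
    {"delta_pos": [15, -15.5, 0], "yaw": -0.7, "jaw": 0},
    {"delta_pos": [18, -18.6, 0], "yaw": -0.84, "jaw": 0},
    {"delta_pos": [21, -21.7, 0], "yaw": -0.98, "jaw": 0},
    {"delta_pos": [24, -24.8, 0], "yaw": -1.12, "jaw": 0},
  ],
)

```text
clock: 8.75
eef_pos: [580.1, 105.3, 236.9]
tcp_rot: [3.141, 0.0, 1.786]
contact_force: [0.3, -0.2, -0.8]
opening: 0.129
grasp_force: 58.8
```

```bash
python3 - <<'E'
from h import *
go(593.5,232.3,230,3.12); print(r.sense()["qpos"])
E
```

```text
clock 8.75 pos [580.1 105.3 236.9] yaw [3.141 0.    1.786] F [ 0.3 -0.2 -0.8] q6 -0.04 -> delta [12.12  4.02  0.69] yaw -1.334
[ 1.77084674e-01  2.92435005e-01  1.70639441e+00 -4.81909588e-05
  1.14169266e+00 -3.76932414e-02]
```

```bash
cat > rim.py <<'E'
from h import *
def rect(cam,im,name):
    s=2.5; xs=np.arange(-75,75,.4)
    X,Y=np.meshgrid(593.5+xs,232.5-xs); uv=proj(cam,np.stack([X.ravel(),Y.ravel(),np.full(X.size,120.5)],1)).astype(np.float32).reshape(X.shape+(2,))
    t=cv2.remap(im[:,:,::-1].copy(),uv[...,0],uv[...,1],cv2.INTER_CUBIC); cv2.imwrite(name,t); return t
E
python3 - <<'E'
from rim import *
s=r.sense(); print(s["eef_pos"],s["qvel"].round(2))
im,D=vision.grab_frame("wrist"); t=rect("wrist",im,"rw.png")
P=cloud("wrist",D).reshape(-1,3); m=(np.hypot(P[:,0]-593.5,P[:,1]-232.5)<75)&(abs(P[:,2]-120.5)<4); Q=P[m]
print(m.sum(),np.median(Q[:,2]),cv2.minEnclosingCircle(Q[:,:2].astype(np.float32)))
for L in vision.landmark_of("wrist","seat")[:2]: print(L["conf"],L["uv"],atz("wrist",L["uv"],104))
cv2.imwrite("pics/w4.png",np.hstack([cv2.resize(t,(400,400)),cv2.resize(im[:,:,::-1],(400,300),interpolation=cv2.INTER_AREA)[:,:] if 0 else cv2.copyMakeBorder(cv2.resize(im[:,:,::-1],(400,300)),0,100,0,0,cv2.BORDER_CONSTANT)]))
g=t.max(2); _,b=cv2.threshold(g,0,255,cv2.THRESH_OTSU)
E
```

```text
[580.08377657 105.31993529 236.88390092] [ 0.71  0.17 -0.24 -0.    0.06 -0.68]
6269 120.30195467654494 ((592.1021118164062, 238.40179443359375), 53.89430236816406)
0.94 [513.5, 69.4] [727.53699217 244.09512084 104.        ]
0.85 [335.9, 32.5] [591.38456478 237.0117265  104.        ]
```

View pics/w4.png

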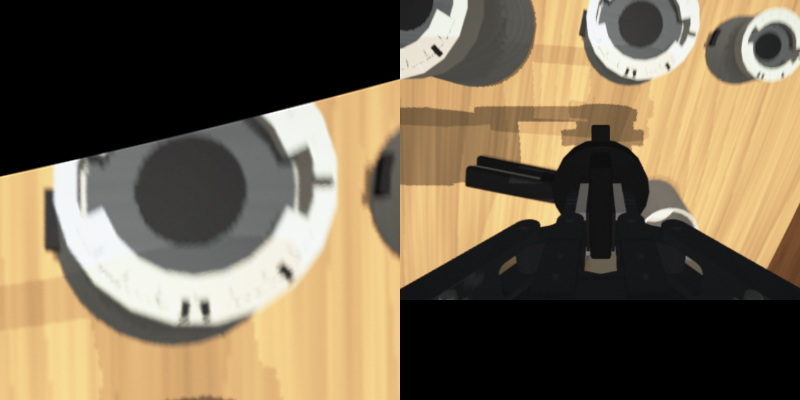

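The arm was still moving at that picture, so I'll settle and measure again.

Emit:
play_rows(
  steps=[
    {"delta_pos": [1, 0, 0], "yaw": 0, "jaw": 0},
    {"delta_pos": [2, 0, 0], "yaw": 0, "jaw": 0},
    {"delta_pos": [2, 0, 0], "yaw": 0, "jaw": 0},
    {"delta_pos": [2, 0, 0], "yaw": 0, "jaw": 0},
    {"delta_pos": [2, 0, 0], "yaw": 0, "jaw": 0},
    {"delta_pos": [2, 0, 0], "yaw": 0, "jaw": 0},
    {"delta_pos": [2, 0, 0], "yaw": 0, "jaw": 0},
    {"delta_pos": [2, 0, 0], "yaw": 0, "jaw": 0},
  ],
)

```text
clock: 9.65
eef_pos: [576.0, 122.8, 236.1]
tcp_rot: [-3.141, 0.0, 1.779]
contact_force: [0.3, -0.5, -0.7]
opening: 0.127
grasp_force: 58.8
```

```bash
python3 - <<'E'
from rim import *
s=r.sense(); print(s["eef_pos"],s["qvel"].round(2))
im,D=vision.grab_frame("wrist"); t=rect("wrist",im,"rw.png")
P=cloud("wrist",D).reshape(-1,3); m=(np.hypot(P[:,0]-593.5,P[:,1]-232.5)<75)&(abs(P[:,2]-120.5)<4); Q=P[m]
print(m.sum(),np.median(Q[:,2]),cv2.minEnclosingCircle(Q[:,:2].astype(np.float32)))
for L in vision.landmark_of("wrist","seat")[:2]: print(L["conf"],L["uv"],atz("wrist",L["uv"],104))
# lid in hand: plug/bar, top of bar
C=cloud("wrist",D).reshape(-1,3); e=s["eef_pos"]
R=Ro.from_euler("xyz",s["tcp_rot"]).as_matrix(); T=(C-e)@R
im3=im.reshape(-1,3).max(1)
for lo,hi in [(-40,-20),(-8,8),(5,25)]:
    m=(np.hypot(T[:,0],T[:,1])<48)&(T[:,2]>lo)&(T[:,2]<hi)&(T[:,0]>-20); 
    if m.sum(): print(lo,m.sum(),T[m].min(0).round(1),T[m].max(0).round(1),np.median(T[m],0).round(1))
cv2.imwrite("pics/w5.png",np.hstack([cv2.resize(t,(400,400)),im[:400,160:560,::-1]]))
go(593.5,232.3,230,3.12)
E
```

```text
[576.04765615 122.83455075 236.06693313] [ 0. -0. -0.  0.  0.  0.]
8303 119.79469077794124 ((592.4990234375, 232.1096954345703), 53.781166076660156)
0.83 [334.0, 58.6] [590.63428294 233.97596508 104.        ]
0.72 [353.8, 297.6] [655.67631799  49.74731985 104.        ]
-40 5795 [-20.  -22.4 -39.9] [ 29.2  20.3 -20. ] [  8.2  -0.9 -23.7]
-8 6312 [-15.2 -32.5  -8. ] [32.4 30.5  8. ] [13.5 -0.9  5.5]
5 6131 [-15.2 -32.5   5. ] [42.  30.5 22.9] [17.6 -0.5  5.9]
clock 9.75 pos [576.  123.  236.1] yaw [-3.142  0.     1.78 ] F [-0.3  0.5 -1.7] q6 -0.0 -> delta [10.33  3.97  0.61] yaw -1.34
```

View pics/w5.png

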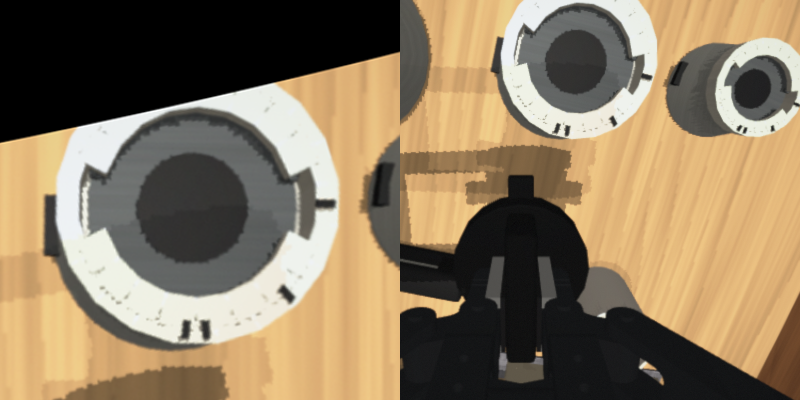

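Rim centre is about (592.7, 232), from the circle fit and the picture. The marks at 0°, -45° and -90° put the grinder yaw at about -0.01. I'll align above it.

Emit:
play_rows(
  steps=[
    {"delta_pos": [2, 0.8, 0], "yaw": -0.15, "jaw": 0},
    {"delta_pos": [4, 1.5, 0], "yaw": -0.3, "jaw": 0},
    {"delta_pos": [6, 2.3, 0], "yaw": -0.45, "jaw": 0},
    {"delta_pos": [8, 3, 0], "yaw": -0.6, "jaw": 0},
    {"delta_pos": [10.3, 3.9, 0], "yaw": -0.75, "jaw": 0},
    {"delta_pos": [10.3, 3.9, 0], "yaw": -0.9, "jaw": 0},
    {"delta_pos": [10.3, 3.9, 0], "yaw": -1.05, "jaw": 0},
    {"delta_pos": [10.3, 3.9, 0], "yaw": -1.2, "jaw": 0},
  ],
  grip_force=80,
)

```text
clock: 10.55
eef_pos: [592.7, 232.3, 235.9]
tcp_rot: [-3.141, -0.0, 2.987]
contact_force: [-1.0, 0.0, -0.8]
opening: 0.121
grasp_force: 82.7
```

Emit:
play_rows(
  steps=[
    {"delta_pos": [0, 0, 1], "yaw": -0.15, "jaw": 0},
    {"delta_pos": [0, 0, 3], "yaw": -0.15, "jaw": 0},
    {"delta_pos": [0, 0, 5], "yaw": -0.15, "jaw": 0},
    {"delta_pos": [0, 0, 7], "yaw": -0.15, "jaw": 0},
    {"delta_pos": [0, 0, 8], "yaw": -0.15, "jaw": 0},
    {"delta_pos": [0, 0, 8], "yaw": -0.15, "jaw": 0},
    {"delta_pos": [0, 0, 8], "yaw": -0.15, "jaw": 0},
    {"delta_pos": [0, 0, 8], "yaw": -0.15, "jaw": 0},
  ],
)

```text
clock: 11.35
eef_pos: [593.5, 232.2, 157.3]
tcp_rot: [3.141, 0.002, 3.13]
contact_force: [-0.5, 0.5, -1.0]
opening: 0.121
grasp_force: 82.7
```

```bash
python3 - <<'E'
from h import *
go(592.7,232,126,3.13)
im,D=vision.grab_frame("side"); c=im[160:320,140:320]
im2,D2=vision.grab_frame("wrist")
P=cloud("side",D).reshape(-1,3); m=(np.hypot(P[:,0]-593,P[:,1]-232)<50)&(P[:,2]>168)&(P[:,2]<180); 
if m.sum(): print("bar top side",m.sum(),P[m].min(0),P[m].max(0))
cv2.imwrite("pics/w6.png",np.hstack([cv2.resize(c,(450,400))[:,:,::-1],cv2.resize(im2[20:420,100:450,::-1],(350,400))]))
s=r.sense(); print(s["qpos"],s["wrist_torque"])
E
```

```text
clock 11.35 pos [593.5 232.2 157.3] yaw [3.141e+00 2.000e-03 3.130e+00] F [-0.5  0.5 -1. ] q6 -1.19 -> delta [ 0.09 -0.03  3.13] yaw -0.0
bar top side 120 [564.2616719  214.0398322  168.00485057] [600.37801857 252.10196063 179.99698469]
[ 3.70640370e-01  4.45261318e-01  1.67187929e+00  4.32822485e-05
  1.02273984e+00 -1.18838813e+00] [ 0.02434421 -0.02745353  0.03373765]
```

View pics/w6.png

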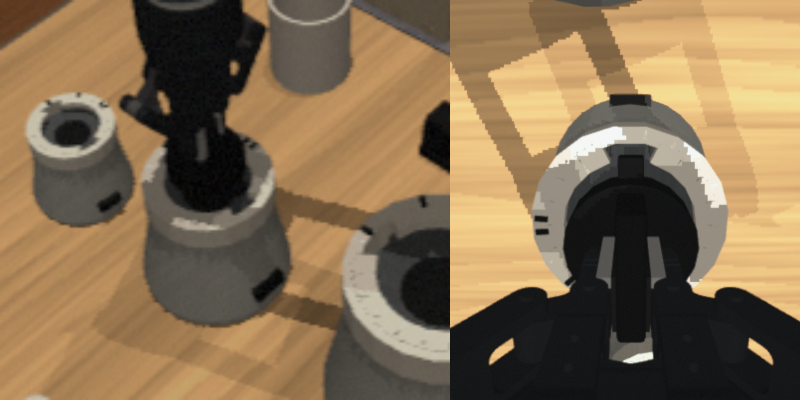

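The lug is centred over the notch in the wrist view (about 630,155). Lowering.

Emit:
play_rows(
  steps=[
    {"delta_pos": [0.05, 0, 0.8], "yaw": 0, "jaw": 0},
    {"delta_pos": [0.05, 0, 1.4], "yaw": 0, "jaw": 0},
    {"delta_pos": [0.05, 0, 1.8], "yaw": 0, "jaw": 0},
    {"delta_pos": [0.05, 0, 2.1], "yaw": 0, "jaw": 0},
    {"delta_pos": [0.05, 0, 2.4], "yaw": 0, "jaw": 0},
    {"delta_pos": [0.05, 0, 2.6], "yaw": 0, "jaw": 0},
    {"delta_pos": [0.05, 0, 2.6], "yaw": 0, "jaw": 0},
    {"delta_pos": [0.05, 0, 2.6], "yaw": 0, "jaw": 0},
  ],
)

```text
clock: 12.25
eef_pos: [592.4, 232.0, 130.2]
tcp_rot: [3.142, 0.0, 3.13]
contact_force: [-0.1, -0.1, -0.8]
opening: 0.119
grasp_force: 82.7
```

Emit:
play_rows(
  steps=[
    {"delta_pos": [0, 0, 0.1], "yaw": 0, "jaw": 0},
    {"delta_pos": [0, 0, 0.2], "yaw": 0, "jaw": 0},
    {"delta_pos": [0, 0, 0.25], "yaw": 0, "jaw": 0},
    {"delta_pos": [0, 0, 0.3], "yaw": 0, "jaw": 0},
    {"delta_pos": [0, 0, 0.35], "yaw": 0, "jaw": 0},
    {"delta_pos": [0, 0, 0.4], "yaw": 0, "jaw": 0},
    {"delta_pos": [0, 0, 0.4], "yaw": 0, "jaw": 0},
    {"delta_pos": [0, 0, 0.4], "yaw": 0, "jaw": 0},
  ],
)

```text
clock: 13.05
eef_pos: [592.4, 232.0, 126.9]
tcp_rot: [3.141, 0.0, 3.13]
contact_force: [-2.7, -1.4, 6.5]
opening: 0.123
grasp_force: 84.0
```

Contact near the expected height. I'll press slightly more and check the plug-top height in depth.

Emit:
play_rows(
  steps=[
    {"delta_pos": [0, 0, 0.1], "yaw": 0, "jaw": 0},
    {"delta_pos": [0, 0, 0.1], "yaw": 0, "jaw": 0},
    {"delta_pos": [0, 0, 0.1], "yaw": 0.02, "jaw": 0},
    {"delta_pos": [0, 0, 0.1], "yaw": 0.02, "jaw": 0},
    {"delta_pos": [0, 0, 0.1], "yaw": -0.02, "jaw": 0},
    {"delta_pos": [0, 0, 0.1], "yaw": -0.02, "jaw": 0},
    {"delta_pos": [0, 0, 0.1], "yaw": 0, "jaw": 0},
    {"delta_pos": [0, 0, 0.1], "yaw": 0, "jaw": 0},
  ],
)

```text
clock: 13.85
eef_pos: [592.7, 232.2, 126.9]
tcp_rot: [3.141, 0.001, 3.129]
contact_force: [-4.0, -1.4, 12.9]
opening: 0.122
grasp_force: 84.8
```

```bash
cat > chk.py <<'E'
from h import *
go(592.7,232,126,3.13); s=r.sense(); print("tq",s["wrist_torque"].round(3),"q6",s["qpos"][5],s["opening"],s["grasp_force"])
for c in ("wrist","side","scene"):
    im,D=vision.grab_frame(c); P=cloud(c,D).reshape(-1,3); g=im.reshape(-1,3).max(1)
    rr=np.hypot(P[:,0]-592.5,P[:,1]-232)
    a=(rr<52)&(rr>38)&(abs(P[:,2]-120)<10)&(g>140); b=(rr<29)&(rr>14)&(abs(P[:,2]-124)<9)&(g<80)
    print(c,"rim",a.sum(),np.median(P[a,2]) if a.any() else 0,"plug",b.sum(),np.percentile(P[b,2],[25,50,75]) if b.any() else 0)
E
python3 chk.py
```

```text
clock 13.85 pos [592.7 232.2 126.9] yaw [3.141e+00 1.000e-03 3.129e+00] F [-4.  -1.4 12.9] q6 -1.19 -> delta [ 0.   -0.02  0.09] yaw -0.001
tq [-0.223  0.752  0.034] q6 -1.1874480205988733 0.12242442736307875 84.84136462211609
wrist rim 11176 119.78145842279699 plug 4182 [120.89307487 121.29628973 121.69864696]
side rim 135 119.37652866317137 plug 236 [120.37740478 121.39791799 122.80631625]
scene rim 37 122.05170133397621 plug 170 [123.04335123 124.07619757 125.25323832]
```

Plug top minus rim is 1.5 mm, exactly the fully-home value. Now the twist, clockwise.

Emit:
play_rows(
  steps=[
    {"delta_pos": [0, 0, -0.1], "yaw": 0, "jaw": 0},
    {"delta_pos": [0, 0, -0.1], "yaw": 0.1, "jaw": 0},
    {"delta_pos": [0, 0, -0.1], "yaw": 0.2, "jaw": 0},
    {"delta_pos": [0, 0, -0.1], "yaw": 0.3, "jaw": 0},
    {"delta_pos": [0, 0, -0.1], "yaw": 0.4, "jaw": 0},
    {"delta_pos": [0, 0, -0.1], "yaw": 0.5, "jaw": 0},
    {"delta_pos": [0, 0, -0.1], "yaw": 0.6, "jaw": 0},
    {"delta_pos": [0, 0, -0.1], "yaw": 0.6, "jaw": 0},
  ],
  grip_force=100,
)

```text
clock: 14.8
eef_pos: [593.0, 232.3, 127.0]
tcp_rot: [3.14, 0.001, 2.527]
contact_force: [-0.4, -0.1, 5.6]
opening: 0.118
grasp_force: 98.6
```

```bash
python3 chk.py
```

```text
clock 14.8 pos [593.  232.3 127. ] yaw [3.140e+00 1.000e-03 2.527e+00] F [-0.4 -0.1  5.6] q6 -0.58 -> delta [ 0.01 -0.04  0.1 ] yaw -0.603
tq [0.021 0.142 0.092] q6 -0.5847564747127696 0.11792529733860348 98.62897038459778
wrist rim 11492 119.77233897110851 plug 4264 [120.90938874 121.32121243 121.73226631]
side rim 140 119.66982394860446 plug 246 [120.64007943 121.48528964 122.45652156]
scene rim 51 121.94826089937271 plug 165 [123.03846223 124.07522755 125.66262502]
```

Torque of 0.09 N·m matches the spring at ring ≈ 0.48. Finishing the twist.

Emit:
play_rows(
  steps=[
    {"delta_pos": [0, 0, 0], "yaw": 0.08, "jaw": 0},
    {"delta_pos": [0, 0, 0], "yaw": 0.16, "jaw": 0},
    {"delta_pos": [0, 0, 0], "yaw": 0.22, "jaw": 0},
    {"delta_pos": [0, 0, 0], "yaw": 0.24, "jaw": 0},
    {"delta_pos": [0, 0, 0], "yaw": 0.24, "jaw": 0},
    {"delta_pos": [0, 0, 0], "yaw": 0.24, "jaw": 0},
    {"delta_pos": [0, 0, 0], "yaw": 0.24, "jaw": 0},
    {"delta_pos": [0, 0, 0], "yaw": 0.24, "jaw": 0},
  ],
)

```text
clock: 15.75
eef_pos: [593.1, 232.4, 127.0]
tcp_rot: [3.14, 0.001, 2.29]
contact_force: [0.4, 0.5, 4.4]
opening: 0.12
grasp_force: 98.6
```

```bash
cat > ang.py <<'E'
from h import *
s=r.sense(); print("yaw",s["tcp_rot"],"tq",s["wrist_torque"].round(3),"F",s["contact_force"].round(1),s["eef_pos"].round(1),s["opening"])
im,D=vision.grab_frame("wrist"); P=cloud("wrist",D).reshape(-1,3); g=im.reshape(-1,3).max(1)
d=P[:,:2]-[592.7,232]; rr=np.hypot(*d.T); an=np.arctan2(d[:,1],d[:,0])
# dark marks on rim
m=(rr>44.5)&(rr<52)&(abs(P[:,2]-120)<2.5)&(g<70); h,e=np.histogram(np.degrees(an[m]),bins=np.arange(-180,181,4)); print([(int(e[i]+2),int(h[i])) for i in range(len(h)) if h[i]>8])
# bar top (z~151)
b=(rr<32)&(abs(P[:,2]-151)<4)&(g<90); Q=P[b,:2]
if len(Q)>30: print("bar",len(Q),cv2.minAreaRect(Q.astype(np.float32)))
for c in ("side","scene"):
    vision.grab_frame(c)
    for t in ("pockets","lid_bar","mug","stapler","gel"):
        for L in vision.landmark_of(c,t)[:1]: print(c,t,round(L["conf"],2),atz(c,L["uv"],{"lid_bar":136,"pockets":104}.get(t,0)).round(1))
E
python3 ang.py
```

```text
yaw [3.13969006e+00 5.80046482e-04 2.28996343e+00] tq [0.054 0.096 0.131] F [0.4 0.5 4.4] [593.1 232.4 127. ] 0.11998999594487662
[]
bar 4240 ((592.2760009765625, 235.27288818359375), (34.69398880004883, 54.48208236694336), 63.790252685546875)
side pockets 0.75 [385.3 184.4 104. ]
side lid_bar 0.79 [592.8 236.2 136. ]
side stapler 0.95 [469.9   9.6   0. ]
side gel 0.83 [523.2 463.5   0. ]
scene pockets 0.87 [754.5 262.8 104. ]
scene lid_bar 0.73 [612.2 250.7 136. ]
scene mug 0.64 [695.8  -4.2   0. ]
scene gel 0.86 [519.1 472.9   0. ]
```

```bash
python3 -c "
from rig import r
print(r.sign_off())"
```

```text
the job is handed in; nothing more can be done
None
```

The job is handed in at about 16 s: the drawer is open roughly 135 mm, and the lid is fully home in the middle-sized grinder. I'm still gripping it at about 0.84 rad clockwise, which by estimate puts the ring near 0.72, inside the half-twist range and short of the lock.

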